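# Take the middle parts tray out of the stack

## Task

The sprockets for the next job are in the middle one of the three stacked parts trays: put that tray down in the middle of the black rubber mat, and leave the top tray stacked squarely on the bottom tray, which stays where it is. Set the top tray aside on the bare bench between the stack and the mat meanwhile, and keep all three trays level so that no parts spill.

Things in the scene. Friction and masses are not known exactly. Their poses are not given: they have to be found in the camera images.
- top_tray: Grey plastic open parts tray, top of the stack of three (underside 90 mm above the bench), holds bolts. 100 mm along its x, 150 along y, 45 high, about 0.3 kg, rim 6 mm thick, floor 4 mm. Origin: centre of underside, z up. An upright grip bar across its middle, 16 mm thick along y, 88 mm long along x, rises from floor to rim: pinch it from above, closing along y, a finger in each compartment.
- middle_tray: Same tray, size, grip bar and axes (origin: centre of underside), in the middle of the stack (underside 45 mm above the bench), hidden from above; holds sprockets. Each tray's two compartments are 88 mm along x, 61 mm along y, 41 mm deep; the parts lying in them are fixed and reach 10 mm above the underside. Trays rest flat on the rim and bar below, 45 mm apart, with no interlock.
- bottom_tray: Same tray, size, grip bar and axes (origin: centre of underside), standing loose on the bench at the foot of the stack. A fourth such tray standing alone farther from the robot is not part of the job, nor are the bottle, jar and wrench there.
- mat: Black rubber mat, 220 by 220 mm, 3 mm thick, fixed to the bench; origin: centre of its underside, on the bench top (z = 0), axes along its edges. The mat lies on one side of the robot (left or right), the stack on the other; the bench midway between them is bare, with room for a tray turned the way the stack is.
Not all that is in view belongs to the job. What is shaped like the top_tray but purple is not meant. What is shaped like the middle_tray but purple is not meant.

How it is judged:
By the outcome, as a careful person would: the job done as asked, in the order asked, and still so for the second after the job is handed in, with the robot touching nothing.
It also fails if it takes over 72 s, if anything falls off the work surface, if the arm or the gripper's body presses on something with over 40 N, if the wrist force passes 120 N, or if a joint passes its speed limit or range.

## Robot

A 6-joint arm with a two-finger parallel gripper is mounted at the origin on the work surface. World frame = base frame: x ahead of the robot, y to its left, z up, the work surface at z = 0. Lengths are in m, angles in rad, forces in N, time in s.
With the tool pointing down it reaches from about 0.375 to 0.925 m from the base axis. Payload 5.7 kg.
Tool frame: the origin (TCP) lies midway between the tips of the shut fingers; the grasp point (between the pads) lies 19 mm behind it; z points along the fingers, x is the direction in which the jaws open and shut, and the axes are right-handed (so a half turn about z gives the same grasp; the last joint's range is limited). The gripper opens to 88 mm and grips with 3 to 60 N. Pads are 20 mm wide; open, the fingers measure 115 mm over their backs; the gripper's body (75 mm by 178 mm) begins 61 mm behind the grasp point.
Start: joints at [1.006, 0.359, 1.51, -0, 1.272, -0.115], TCP at [0.261, 0.54, 0.223] pointing down, gripper open.
Joint ranges: [-2.97, 2.97], [-1.01, 2.36], [0.21, 2.38], [-0.96, 4.11], [0.2, 2.71], [-2.98, 2.98]. Speed limits (rad/s): [2.39, 2.39, 3.14, 3.14, 3.14, 3.14].

## Interface

Orientations are given as a unit quaternion [x, y, z, w].
In Python, from bench import move_ptp, servo_line, goto_joints, move_gripper, sleep, inverse_kinematics, capture, PlanningError, close_job, spot_in, silhouettes, current_clock, current_joint_pos, current_qvel, current_joint_torque, current_position, current_orientation, current_force, current_torque, current_finger_gap gives the robot as it stands. Calls block until the motion is done:
- move_ptp(position, orientation): joint-space move of the TCP to a pose.
- servo_line(position, orientation=None, rate=0.15, contact_N=None): straight line of the TCP; orientation=None keeps the orientation; rate is the mean speed in m/s. With contact_N (N) it stops when the force on the tool has changed by that much, and returns True; else False.
- goto_joints(angles): joint-space move.
- move_gripper(opening): finger opening in m; the grip force is fixed at half the most; returns when the fingers have stopped.
- sleep(seconds).
- inverse_kinematics(position, orientation): joint angles nearest the present ones, or None.
- capture(name): name is "scene" or "top" or "wrist"; returns a dict with "image" (420x560x3 uint8, blue, green, red), "range_z" (420x560 float32, m along the optical axis (not along the pixel's ray), 0 where there is no reading), "intrinsics" (3x3 intrinsics, pixels), "k1" (the pictures are not rectified: a ray, as slopes to the right and down, at radius r is drawn at 1 + k1 r^2 times it, then the intrinsics apply), "R" (3x3) and "t" (3): a world point X has camera coordinates R X + t. Camera axes: x right, y down, z forward; pixel columns grow to the right and rows downward; lengths in m; the calibration is good to about 2 mm. A picture is of the moment at which its call begins.
A pose or a line that the arm cannot do raises PlanningError and nothing moves.
- close_job(): hands the job in, once; it reports no verdict.
Trained networks look in the newest picture that a camera, given by its name, has taken for a name from the list of things; names that differ only in an ending like _2 or _b are one class to them, and where a whole thing is asked for, a point or a joint stands for the part that bears it (a point fixed in the world has none). Each returns a list of dicts, best first, with "conf" (0 to 1); they miss things now and then, are a little off and sometimes report something else, mostly with a low value. They report only what shows in the picture. A call takes as long as a camera call. They do not tell look-alikes from the thing itself.
- spot_in(camera, query): "xy" ([column, row] in pixels, amid what is visible of it).
- silhouettes(camera, query): "region" (420x560 bool, what is visible of it) and "xy" ([column, row] in pixels, amid what is visible of it).
Readings, each from a call of its own:
- current_clock(): time.
- current_joint_pos(): joint angles.
- current_qvel(): joint speeds.
- current_joint_torque(): joint torques, N m.
- current_position(): TCP position.
- current_orientation(): TCP orientation.
- current_force(): force on the tool from outside, world axes, zero at the start.
- current_torque(): the same for the moment, N m.
- current_finger_gap(): finger opening in m.
Only numpy, scipy, OpenCV 4.12 (cv2) and the standard library are available. Lean on these libraries where they do the work, as an engineer would, in place of code of your own. Each camera call takes 0.05 s, during which the arm holds its last target. There are 200 camera calls.

## Working session

There is one attempt and no reset: what is moved stays moved. The work goes in short steps, each a Python script; the robot and the scene stay as the last script left them, time stands still between calls to the robot, and variables do not carry over. Pictures are saved under pics/ and viewed, on a budget of 10 in all, crops included, one or two more only if the job needs it, and the job is handed in when it is done.

```bash
ls; mkdir -p pics
cat > h.py <<'E'
import numpy as np, cv2
from bench import *
def cloud(c):
    K=c["intrinsics"];k1=c["k1"];h,w=c["range_z"].shape
    u,v=np.meshgrid(np.arange(w),np.arange(h))
    d=np.array([K[0,2]*0+k1,0,0,0,0],float)
    p=cv2.undistortPoints(np.stack([u,v],-1).reshape(-1,1,2).astype(np.float64),np.array(K,float),d).reshape(h,w,2)
    z=c["range_z"]; X=np.stack([p[...,0]*z,p[...,1]*z,z],-1)
    W=(X-np.array(c["t"]))@np.array(c["R"])
    W[z==0]=np.nan
    return W
E
python3 - <<'E'
from h import *
ims=[]
for n in ["scene","top"]:
    c=capture(n); W=cloud(c); np.savez(f"{n}.npz",W=W,im=c["image"]); cv2.imwrite(f"pics/{n}1.png",c["image"])
    print(n,np.array(c["t"]),-np.array(c["R"]).T@np.array(c["t"]))
    for q in ["top_tray","middle_tray","bottom_tray","mat"]:
        for s in silhouettes(n,q)[:6]:
            P=W[s["region"]];P=P[~np.isnan(P[:,0])]
            print(q,round(s["conf"],2),np.round(s["xy"]),s["region"].sum(),np.median(P,0).round(3),np.percentile(P[:,2],95).round(3))
E
```

```text
pics
scene [-0.18552631 -0.13417647  1.48539157] [ 1.0886618  -0.75094642  0.71393726]
top_tray 0.73 [170. 225.] 1259 [ 0.233 -0.3    0.033] 0.047
top_tray 0.61 [201. 248.] 3092 [ 0.46  -0.36   0.115] 0.137
middle_tray 0.93 [206. 279.] 1085 [ 0.499 -0.381  0.07 ] 0.091
middle_tray 0.83 [ 96. 284.] 3062 [ 0.308 -0.554  0.027] 0.047
bottom_tray 0.8 [204. 294.] 1011 [ 0.501 -0.382  0.026] 0.047
mat 0.74 [201. 248.] 2991 [ 0.459 -0.359  0.115] 0.137
mat 0.69 [391. 194.] 2567 [0.517 0.313 0.004] 0.006
top [-0.09597657  0.40409551  1.14025903] [ 0.24660516 -0.10143688  1.18388842]
top_tray 0.7 [372. 183.] 2122 [ 0.46  -0.358  0.1  ] 0.137
top_tray 0.62 [347. 265.] 1899 [ 0.244 -0.302  0.008] 0.048
middle_tray 0.59 [432. 243.] 1907 [ 0.302 -0.553  0.012] 0.048
middle_tray 0.47 [364. 206.] 144 [ 0.406 -0.348  0.072] 0.093
mat 0.92 [144. 172.] 4811 [0.506 0.324 0.004] 0.008
```

View pics/top1.png

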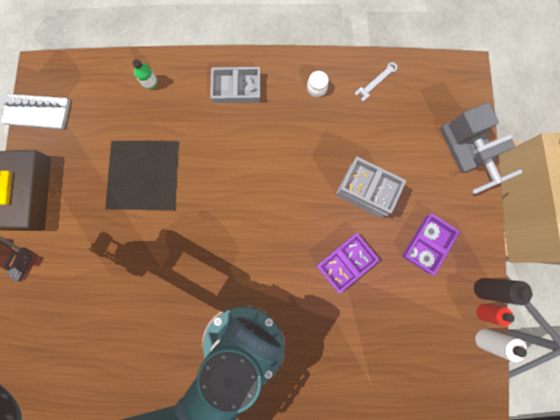

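View pics/scene1.png

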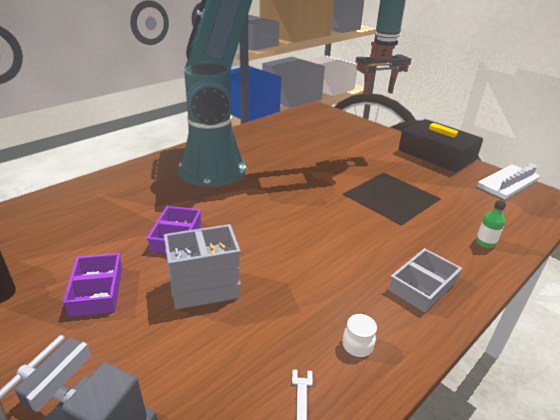

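The top view shows the grey stack at (372,186), purple look-alike trays at (348,263) and (432,243), the lone grey tray at (235,84) and the mat at (143,175). The stack at (372,186) is the one meant: it is grey and its rim is about 137 mm high. I'll fit its pose next.

```bash
cat >> h.py <<'E'
def rect(P):
    (c,s,a)=cv2.minAreaRect(P.astype(np.float32)*1000)
    if s[0]>s[1]: a+=90; s=s[::-1]   # a = direction of short (x) axis
    a=(a+90)%180-90
    return np.array(c)/1000,np.array(s),a
def robust(P,zlo,zhi,box):
    P=P.reshape(-1,3); m=(P[:,2]>zlo)&(P[:,2]<zhi)&(P[:,0]>box[0])&(P[:,0]<box[1])&(P[:,1]>box[2])&(P[:,1]<box[3])
    return P[m]
E
python3 - <<'E'
from h import *
for n in ["top","scene"]:
    d=np.load(n+".npz");W=d["W"];im=d["im"]
    P=robust(W,.128,.142,(.35,.57,-.48,-.25)); print(n,"rim",len(P),rect(P[:,:2]),np.median(P[:,2]),P[:,2].std())
    dark=(im.max(-1)<60)
    Q=W[dark]; Q=robust(Q,-.004,.01,(.36,.66,.18,.45)); print("mat",len(Q),rect(Q[:,:2]),np.median(Q[:,2]))
# side layers, scene
P=robust(np.load("scene.npz")["W"],.008,.14,(.35,.6,-.5,-.25))
for z in [.02,.065,.11]:
    Q=P[abs(P[:,2]-z)<.015]; print(z,len(Q),rect(Q[:,:2]),Q[:,0].max())
s=cv2.resize(np.load("scene.npz")["im"][210:320,140:260],None,fx=5,fy=5,interpolation=cv2.INTER_CUBIC)
cv2.imwrite("pics/crop.png",s)
E
```

```text
top rim 667 (array([ 0.45739508, -0.35525418]), array([102.85610962, 152.65666199]), -25.543968200683594) 0.13553875846794466 0.002365827984168785
mat 0 (array([0., 0.]), array([0., 0.]), 0.0) nan
scene rim 950 (array([ 0.45705148, -0.35634656]), array([105.23648834, 148.46183777]), -25.511642456054688) 0.13541814582913203 0.0025401428453337427
mat 0 (array([0., 0.]), array([0., 0.]), 0.0) nan
0.02 562 (array([ 0.50175623, -0.38094766]), array([  8.17446327, 142.49082947]), -28.063575744628906) 0.5358096823041659
0.065 686 (array([ 0.4997291 , -0.37951578]), array([  6.88714027, 144.38049316]), -25.965293884277344) 0.5334142161384973
0.11 1715 (array([ 0.45819305, -0.35765375]), array([100.70497894, 143.41036987]), -25.39495086669922) 0.5319054799473524
  return _methods._mean(a, axis=axis, dtype=dtype,
  ret = ret.dtype.type(ret / rcount)
```

View pics/crop.png

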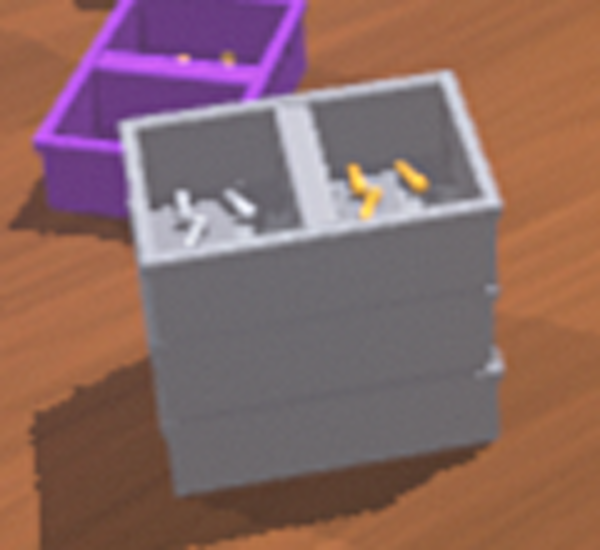

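The crop confirms the grey stack. Its three trays sit a few mm and about 1–2° out of line with each other, so I'll measure each one from close by with the wrist camera.

```bash
cat >> h.py <<'E'
from scipy.spatial.transform import Rotation as R
def quat(yaw_deg):  # tool down, tool x (closing) along tray y = yaw+90 (deg, tray x yaw); pick turn with least j6
    out=[]
    for k in (0,180):
        a=np.radians(yaw_deg+90+k); x=np.array([np.cos(a),np.sin(a),0]); z=np.array([0,0,-1.])
        out.append(R.from_matrix(np.stack([x,np.cross(z,x),z],1)).as_quat())
    return out
def best(p,yaw):
    c=[(abs(j[5]),q) for q in quat(yaw) for j in [inverse_kinematics(p,q)] if j is not None]
    return min(c,key=lambda t:t[0])[1]
E
python3 - <<'E'
from h import *
c=capture("top");W=cloud(c)
s=silhouettes("top","mat")[0]["region"]
print(np.median(c["image"][s],0))
P=W[cv2.erode(s.astype(np.uint8),np.ones((2,2)))>0];P=P[~np.isnan(P[:,0])];print("mat",rect(P[:,:2]))
m=(c["image"].max(-1)<75)&(W[...,2]<.02)&(W[...,0]>.36)&(W[...,0]<.66)&(W[...,1]>.17)&(W[...,1]<.48)
m=cv2.morphologyEx(m.astype(np.uint8),cv2.MORPH_OPEN,np.ones((3,3)))>0
Q=W[m];print(len(Q),rect(Q[:,:2]),np.median(Q,0))
for p,y in [((.457,-.355,.15),-25.5),((.457,-.355,.33),-25.5),((.48,-.015,.02),-25.5),((.48,-.015,.3),-25.5),((.505,.324,.02),0),((.505,.324,.3),0),((.505,.324,.2),-90)]:
    print(p,[None if j is None else np.round(j,2) for j in [inverse_kinematics(p,q) for q in quat(y)]])
p=(.457,-.355,.33)
move_gripper(.062); move_ptp(p,best(p,-25.5))
c=capture("wrist");W=cloud(c);np.savez("w1.npz",W=W,im=c["image"]);cv2.imwrite("pics/w1.png",c["image"])
P=robust(W,.128,.142,(.35,.57,-.48,-.25)); print(len(P),rect(P[:,:2]),np.median(P[:,2]))
print(current_clock(),current_position(),-np.array(c["R"]).T@np.array(c["t"]))
E
```

```text
[64. 71. 77.]
mat (array([0.50586188, 0.32342755]), array([217.23377991, 220.75334167]), 88.94361877441406)
52 (array([0.42464212, 0.41758179]), array([19.87730598, 55.60564041]), -55.166011810302734) [0.41930219 0.41397664 0.00385536]
(0.457, -0.355, 0.15) [array([-0.78,  0.4 ,  1.64, -0.  ,  1.1 , -1.91]), array([-0.78,  0.4 ,  1.64, -0.  ,  1.1 ,  1.24])]
(0.457, -0.355, 0.33) [array([-0.78,  0.25,  1.4 , -0.  ,  1.49, -1.91]), array([-0.78,  0.25,  1.4 , -0.  ,  1.49,  1.24])]
(0.48, -0.015, 0.02) [array([-0.18,  0.49,  1.96, -0.  ,  0.69, -1.3 ]), array([-0.18,  0.49,  1.96, -0.  ,  0.69,  1.84])]
(0.48, -0.015, 0.3) [array([-0.18,  0.12,  1.65, -0.  ,  1.38, -1.3 ]), array([-0.18,  0.12,  1.65, -0.  ,  1.38,  1.84])]
(0.505, 0.324, 0.02) [array([ 0.46,  0.6 ,  1.69, -0.  ,  0.85, -1.12]), array([ 0.46,  0.6 ,  1.69, -0.  ,  0.85,  2.03])]
(0.505, 0.324, 0.3) [array([ 0.46,  0.3 ,  1.4 , -0.  ,  1.44, -1.12]), array([ 0.46,  0.3 ,  1.4 , -0.  ,  1.44,  2.03])]
(0.505, 0.324, 0.2) [array([ 0.46,  0.38,  1.54, -0.  ,  1.22,  0.46]), array([ 0.46,  0.38,  1.54, -0.  ,  1.22, -2.69])]
4094 (array([ 0.45841876, -0.35596082]), array([100.39280701, 151.37689209]), -25.85687255859375) 0.13567698289672264
4.475 [ 0.45737055 -0.3544108   0.32993303] [ 0.52740794 -0.38715945  0.49291672]
```

View pics/w1.png

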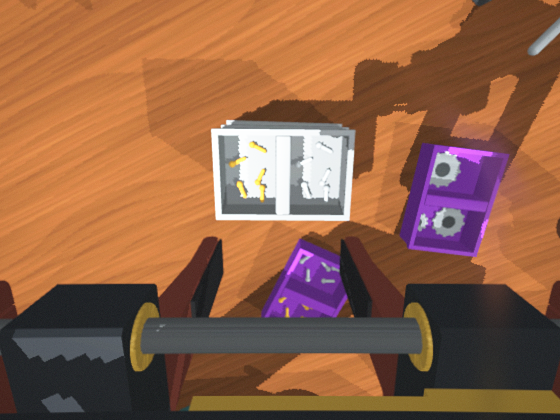

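The wrist view shows the top tray level at (283,173), with the lower trays' rims peeking out behind it. Now I grip the top tray and set it aside.

```bash
cat >> h.py <<'E'
def pick(x,y,yaw,zu,lift):
    q=best((x,y,zu+.1),yaw)
    servo_line((x,y,zu+.09),q,rate=.25); servo_line((x,y,zu+.015),q,rate=.1,contact_N=15)
    move_gripper(0.0); print("gap",current_finger_gap(),current_position(),current_force())
    servo_line((x,y,zu+.04),q,rate=.06); servo_line((x,y,lift),q,rate=.2)
    print("F lifted",current_force(),"gap",current_finger_gap()); return q
def place(x,y,yaw,zu,up,hi):
    q=best((x,y,hi),yaw)
    servo_line((x,y,hi),q,rate=.22); servo_line((x,y,zu+.027),q,rate=.15); sleep(.2)
    print("contact",servo_line((x,y,zu+.011),q,rate=.03,contact_N=3),current_position())
    move_gripper(.05); servo_line((x,y,up),q,rate=.2); print("t",current_clock())
def look(name,zlo,zhi,box):
    c=capture("wrist");W=cloud(c);cv2.imwrite(f"pics/{name}.png",c["image"])
    P=robust(W,zlo,zhi,box);r=rect(P[:,:2]);print(name,len(P),r,np.median(P[:,2]),"tcp",current_position());return r
E
python3 - <<'E'
from h import *
x,y,yaw=.4584,-.356,-25.9
pick(x,y,yaw,.090,.26)
place(.482,-.016,yaw,0,.30,.20)
look("aside",.038,.052,(.36,.6,-.14,.11))
p=(.457,-.355,.30); move_ptp(p,best(p,-26))
look("mid",.083,.098,(.35,.57,-.48,-.25)); print(current_clock())
E
```

```text
gap 0.016152633441873707 [ 0.45836565 -0.35606412  0.10502801] [0.18832317 0.03183438 0.36215025]
F lifted [ 0.40664787  0.18741996 -3.55409378] gap 0.015460204519645972
contact True [ 0.48224381 -0.01605501  0.01450476]
t 15.7833
aside 3033 (array([ 0.48197574, -0.01513616]), array([ 99.88499451, 151.57832336]), -25.946334838867188) 0.04567596239615781 tcp [ 0.48129584 -0.01587466  0.29894171]
mid 3741 (array([ 0.45815109, -0.35755896]), array([100.42827606, 151.26829529]), -26.6763916015625) 0.090645804970411 tcp [ 0.45716486 -0.35459777  0.2999681 ]
18.0583
```

View pics/mid.png

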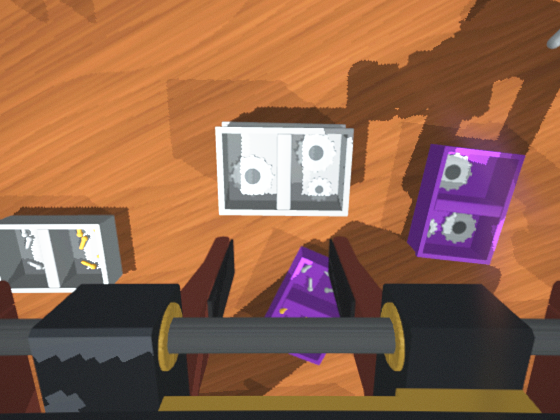

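The sprocket tray is now exposed at (285,170), and the top tray stands upright on the bench at the left. Next I move the middle tray to the mat.

Run:
```python
from h import *
pick(.4582,-.3576,-26.7,.045,.24)
place(.506,.3234,-1.1,.003,.28,.20)
look("onmat",.041,.056,(.38,.63,.2,.45))
c=capture("wrist");W=cloud(c)
s=silhouettes("wrist","mat")
if s:
    P=W[s[0]["region"]];P=P[(P[:,2]<.015)&(P[:,2]>-.01)];print("mat",s[0]["conf"],rect(P[:,:2]))
p=(.457,-.355,.27); move_ptp(p,best(p,-26))
look("bot",.038,.053,(.35,.57,-.48,-.25)); print(current_clock())
a=cv2.imread("pics/onmat.png");b=cv2.imread("pics/bot.png")
cv2.imwrite("pics/both.png",np.hstack([cv2.resize(a,(400,300)),cv2.resize(b,(400,300))]))
```

```text
gap 0.01586255490215611 [ 0.45822227 -0.35771366  0.06014515] [ 0.15706182 -0.59908972  1.05612058]
F lifted [-0.50230319 -0.15770387 -2.41030355] gap 0.01576409876997497Traceback (most recent call last):
  File "<stdin>", line 3, in <module>
  File "h.py", line 38, in place
    servo_line((x,y,hi),q,rate=.22); servo_line((x,y,zu+.027),q,rate=.15); sleep(.2)
    ~~~~~~~~~~^^^^^^^^^^^^^^^^^^^^^
bench.PlanningError: the arm cannot follow that straight line within its joint ranges
```

The hand was set to turn half round on the way, because I choose the least j6 at each pose. The same thing turned the top tray half round when I set it aside, so I'll undo that on the way back. For this move I keep the same grip side.

Run:
```python
from h import *
import h
h.best=lambda p,yaw: quat(yaw)[1]
place(.506,.3234,-1.1,.003,.28,.20)
look("onmat",.041,.056,(.38,.63,.2,.45))
c=capture("wrist");W=cloud(c)
s=silhouettes("wrist","mat")
if s:
    P=W[s[0]["region"]];P=P[(P[:,2]<.015)&(P[:,2]>-.01)];print("mat",s[0]["conf"],rect(P[:,:2]))
p=(.457,-.355,.27); move_ptp(p,quat(-26)[1])
look("bot",.038,.053,(.35,.57,-.48,-.25)); print(current_clock())
a=cv2.imread("pics/onmat.png");b=cv2.imread("pics/bot.png")
cv2.imwrite("pics/both.png",np.hstack([cv2.resize(a,(400,300)),cv2.resize(b,(400,300))]))
```

```text
contact True [0.50621088 0.32345282 0.0176879 ]
t 29.2417
onmat 3341 (array([0.50660098, 0.32422998]), array([ 99.61541748, 151.5115509 ]), -1.1836318969726562) 0.04868951127632713 tcp [0.5052793  0.32302693 0.27865359]
mat 0.72 (array([0.5104342 , 0.32518253]), array([219.77949524, 221.97088623]), -0.6902008056640625)
bot 3492 (array([ 0.46077423, -0.35777222]), array([100.2382431 , 151.28251648]), -27.375381469726562) 0.045676049187112266 tcp [ 0.45755461 -0.35423964  0.2700344 ]
31.8583
```

View pics/both.png

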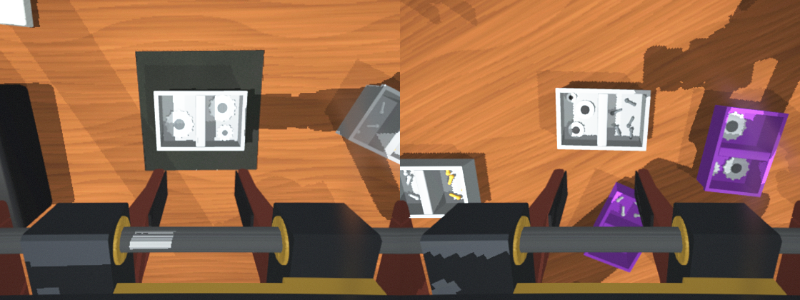

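The tray sits centred and level on the mat (left picture, tray at (200,121)). The bottom tray stands alone (right picture, (603,118)). Now I return the top tray onto the bottom one and undo the half turn.

Run:
```python
from h import *
import h
p=(.4822,-.0161,.15); move_ptp(p,quat(-25.9)[0])
h.best=lambda p,yaw: quat(yaw)[0]
pick(.4822,-.0161,-25.9,0,.22)
servo_line((.475,-.15,.22),quat(-116)[0],rate=.1)
h.best=lambda p,yaw: quat(yaw)[1]
place(.4605,-.3583,-27.4,.045,.30,.22)
look("stack",.083,.098,(.35,.57,-.48,-.25)); 
c=capture("wrist");W=cloud(c);P=robust(W,.035,.05,(.35,.57,-.48,-.25));print("low",len(P),P[:,:2].min(0) if len(P) else 0)
print(current_clock())
```

```text
gap 0.015796904714502083 [ 0.48227074 -0.0161018   0.01511925] [-0.35403375  0.02313377  3.68418418]
F lifted [-0.32478865  0.00762583 -3.00096782] gap 0.016162360159355932
contact True [ 0.46065825 -0.35842492  0.05970769]
t 44.8667
stack 3800 (array([ 0.46112082, -0.35794226]), array([100.14529419, 151.29931641]), -27.446880340576172) 0.09065324563152469 tcp [ 0.45990418 -0.35774622  0.29861059]
low 3651 [ 0.3924713 -0.4466649]
44.9667
```

View pics/stack.png

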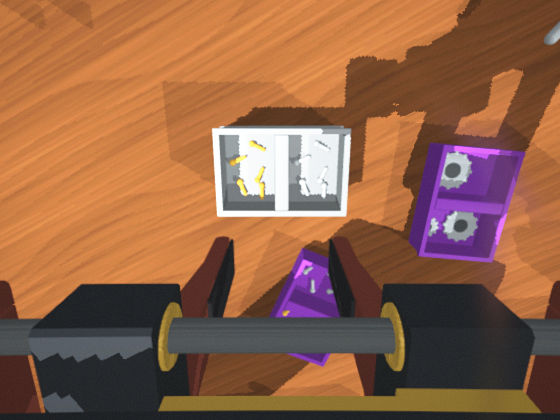

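The top tray reads (0.461, -0.358, -27.4°), the same as the bottom tray did before stacking (within 0.4 mm and 0.1°). I'm handing in.

```bash
python3 -c "
from h import *
c=capture('top');W=cloud(c);P=robust(W,.041,.056,(.38,.63,.2,.45));print(rect(P[:,:2]))
close_job();print(current_clock())"
```

```text
(array([0.5161355 , 0.32406461]), array([ 76.3265152 , 151.91149902]), -2.0211639404296875)
the job is handed in; nothing more can be done
the job is handed in; nothing more can be done
```

The sprocket tray is on the mat, the top tray is stacked on the bottom tray, and the job is handed in. The robot's clock read about 45 s at the last check, against the 72 s limit. I set the top tray aside on the bare bench, moved the middle tray to the mat, then put the top tray back.

**Stack:** the wrist camera puts the restacked top tray within about 0.4 mm and 0.1° of where it had measured the bottom tray just before. It is level at the right height.

**Mat:** by the wrist camera the tray lies level on the mat, about 4 mm off centre in x, 1 mm in y and 0.5° in turn. By the first top-camera fit of the mat it is within 1 mm.

**What didn't agree or go to plan:**
- The two fits of the mat's centre differ by about 4.5 mm in x, and I did not settle which is right.
- My last top-camera check of the tray on the mat saw only part of its rim (76 mm of the 100 mm short side). Its centre, about 10 mm off in x, can't be trusted.
- The move to the mat was refused once with the tray held, because I had picked the wrong gripper side. Nothing moved, and I redid it with the other side.
- For the same reason the top tray was turned half round when set aside. I turned it back before restacking.

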